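# Judge the chest with the secret drawer

## Robot

A 6-joint arm with a two-finger parallel gripper is mounted at the origin on the work surface. World frame = base frame: x ahead of the robot, y to its left, z up, the work surface at z = 0. Lengths are in m, angles in rad, forces in N, time in s.
With the tool pointing down it reaches from about 0.25 to 0.725 m from the base axis. Payload 4 kg.
Tool frame: the origin (TCP) lies between the finger pads; the fingertips stand 11 mm ahead of it and the grasp point (between the pads) lies 8 mm behind it (bot.tip_extent is the distance from the TCP to the fingertips, in m); z points along the fingers, y is the line along which they close (so a half turn about z gives the same grasp; the last joint's range is limited). The gripper opens to 85 mm and grips with 20 to 120 N. Pads are 22 mm wide; open, the fingers measure 114 mm over their backs; the gripper's body (76 mm by 85 mm) begins 54 mm behind the grasp point. The pads swing forward as they close: fully open they stand 13 mm farther back than shut.
Start: joints at [1.238, 0.241, 0.005, 1.335, 0, 1.571], TCP at [0.163, 0.473, 0.242] pointing down, gripper open.
Joint ranges: [-2.72, 2.72], [-1.05, 1.87], [-1.09, 1.28], [-1.99, 2.15], [-1.42, 1.44], [-3.14, 3.14]. Speed limits (rad/s): [2.79, 2.79, 3.14, 3.14, 3.14, 3.14].

## Interface

Orientations are given as a unit quaternion [x, y, z, w].
In Python, from workcell import bot gives the robot as it stands. The module is installed in compiled form; this text tells all that it offers.
- The arm moves only by the tool drive_tool, never from a script. Its argument "rows" is a list of rows, each an object of numbers: "dx", "dy", "dz": the shift along the tool's x, y, z in units of 50 mm (1.0 is 50 mm); "wx", "wy", "wz": the turn, a rotation vector about the tool's x, y, z in units of 5 degrees (1.0 is 5 degrees); "hand": the finger opening in mm, from 0 to 85.4. A call has 1 to 20 rows; each row is the pose to reach, as a shift and turn from the pose commanded when the call began, along the tool's axes at that moment; what a row does not reach only later rows make up. A row lasts 1/10 s, in which the tool goes at most 50 mm and 8.59 degrees, less where a joint would pass 70% of its speed; a pose out of reach is approached as far as the arm can. A call with a gripper value outside its range is refused whole. The fingers move at their own pace and stop on an object; the grip force is fixed at half the most. Time passes only in rows, so rows that repeat a pose let the fingers close. It gives the time, the measured TCP pose, the force, the opening and the grip force at its end, in the units of the state.
- bot.get_obs(): the state, without advancing time (a new reading comes with each control period).
- bot.camera(name): name is "scene" or "side" or "wrist"; returns the picture (400x640x3 uint8, red, green, blue); there is no depth.
- bot.get_calibration(name): a dict with "vfov" (degrees; the focal length in pixels is half the picture's height over the tangent of half this angle, whatever the lens; pixels are square), "cx", "cy" (the principal point, pixels), "origin" and "rotation" of the camera in the world; the wrist camera has in their place "mount" (4x4, takes a point from camera to tool coordinates, whose origin is the TCP and whose axes are the flange's). Camera axes: x right, y up, looking along -z (the intrinsics and any distortion apply to the point x, -y, -z); pixel columns grow to the right and rows downward; lengths in m; the calibration is good to about 2 mm. A picture is of the moment at which its call begins: read the wrist's pose just before it. get_calibration takes no time and is no camera call.
- bot.job_done(): hands the job in; it is judged then, once.
Trained networks look in the newest picture that a camera, given by its name, has taken for a name from the list of things; names that differ only in an ending like _2 or _b are one class to them, and where a whole thing is asked for, a point or a joint stands for the part that bears it (a point fixed in the world has none). Each returns a list of dicts, best first, with "score" (0 to 1); they miss things now and then, are a little off and sometimes report something else, mostly with a low value. They report only what shows in the picture. A call takes as long as a camera call.
- bot.look_for(camera, thing): "extent" ([centre column, centre row, width, height] in pixels, round what is visible of it).
- bot.outline_of(camera, thing): "region" (400x640 bool, what is visible of it) and "extent" ([centre column, centre row, width, height] in pixels, round what is visible of it).
The state is a dict: "clock": time; "joint_pos": joint angles; "joint_vel": joint speeds; "tau": joint torques, N m; "eef_pos": TCP position; "tool_rot": TCP orientation; "ft_force": force on the tool from outside, world axes, zero at the start; "ft_torque": the same for the moment, N m; "grip_width": finger opening in m; "grasp_force": force on a finger pad.
Only numpy, scipy, OpenCV 4.12 (cv2) and the standard library are available. Lean on these libraries where they do the work, as an engineer would, in place of code of your own. Each camera call takes 0.05 s, during which the arm holds its last target. There are 200 camera calls.

## Task

This wooden chest in the woodwork show has a secret drawer behind its plain front: feel along the row of blocks on its front top edge until a loose one gives under light pressure and drops, press that block on down until the catch lets the drawer spring ajar, then pull the drawer out fully to its stop and let go. Be gentle on the blocks while you search and press: the others are only lightly glued and break off at a push of about 3 kg, and leave everything else on the table where it is.

Things in the scene. Friction and masses are not known exactly. Their poses are not given: they have to be found in the camera images.
- chest: Wooden chest fixed to the table, 352 mm wide (y), 180 mm deep (x); on a low plinth up to 20 mm high; origin at the centre of its underside, x to its back, y to its left seen from the robot. Along its front top edge runs the row of blocks, 40 mm deep, flat top 105 mm above this origin, 20 mm above the deck behind. More than 30 N from the gripper on anything before the drawer is ajar breaks the blocks.
- row_mid (a point): Middle of the row's flat top, 20 mm behind the chest's front face; x to the chest's back, y along the row, z up. Seven look-alike blocks, 44 mm long in y and 40 mm deep in x, have their centres at y = -132, -88, -44, 0, 44, 88 and 132 mm. Six are fixed and hard; one, not known which, is loose. A fingertip drops in only when wholly over it: keep the fingers shut.
- row_left (a point): Left end of the seven blocks (y = +154 mm from the row's middle), level with their tops; beyond it is a fixed end piece, 22 mm long, just as high. The loose block: a light push (0.7 to 1.5 N) sinks it 6 mm, where it meets the catch; pressing on, 5 N rising to 9 N over 6 mm more, works the catch. The latch lets go 10 to 11 mm below the row's top. It springs back up when let go.
- row_right (a point): Right end of the seven blocks (y = -154 mm from the row's middle), level with their tops; beyond it is a fixed end piece, 22 mm long, just as high.
- drawer (a joint): How far the drawer is out of the chest's front, in m: 0 shut and latched, 0.10 fully out at its stop. When the catch is pressed it springs out by itself to about 0.05 within some two seconds and stays; from there it is pulled on with about 1 to 4 N and stays where it is left.
- drawer_edge (a point): Middle of the top edge of the drawer's front panel, 15 mm lower than the row's top; moves with the drawer, which opens along -x. The panel has no handle, is 14 mm thick (7 mm to either side in x), 352 mm wide and covers the chest's front. Ajar, the gap behind it is as wide as the drawer is out; the drawer's floor lies 64 mm below the edge. Hook it from behind or pinch it from above.
- jar_mid (a point): Closed glass jar with a steel lid, 44 mm across and 45 mm tall, standing on the chest's deck behind the row of blocks; its centre. To be left alone.
- screwdriver_grip (a point): Screwdriver lying on the table to the left; a point in its handle. To be left alone.
- outlet_box_mid (a point): Open steel outlet box, 100 x 60 x 50 mm, on the table to the right; its centre. To be left alone.
- mug_mid (a point): White mug, 80 mm across, 90 mm tall, on the table to the right; its centre. To be left alone.
- lampholder_mid (a point): White porcelain lampholder with a bulb, 100 mm across, 115 mm tall, on the table to the left; half-way up. To be left alone.

How it is judged:
On the way:
1. the catch has been pressed and the drawer has sprung ajar (out by 25 mm) (value of joint drawer above 0.025 m), for 0.1 s.
At the end, for the whole second after the job is handed in: The drawer stands fully out (at least 90 of its 100 mm) and at rest (value of joint drawer above 0.09 m and velocity of joint drawer between -0.01 and 0.01 m/s); the robot touches nothing.
It fails at once if the gripper or arm pushes on anything with more than 30 N before the drawer is ajar (out by 20 mm) (value of joint drawer below 0.02 m and contact force between any of the fingers, the arm and anything else above 30 N).
It fails at once if the jar, screwdriver, outlet box, mug or lampholder is moved by more than 30 mm (distance of any of jar_mid, screwdriver_grip, outlet_box_mid, mug_mid, lampholder_mid from where it was at the start of the episode above 0.03 m).
It also fails if it takes over 67 s, if anything falls off the work surface, if the arm or the gripper's body presses on something with over 40 N, if the wrist force passes 120 N, or if a joint passes its speed limit or range.

## Working session

There is one attempt and no reset: what is moved stays moved. The work goes in short steps, Python scripts to look and compute and a tool call to move; the robot and the scene stay as the last step left them, time stands still between calls to the robot, and variables do not carry over. Pictures are saved under pics/ and viewed, at most 10 in all, crops included, and the job is handed in when it is done.

Besides the shell and the picture viewer there is one more tool, called after "Emit:" by a JSON object that holds its "op" and its "data". drive_tool: Moves the arm, as the interface text tells. Its arguments: {"type":"object","properties":{"rows":{"type":"array","items":{"type":"object","properties":{"dx":{"type":"number"},"dy":{"type":"number"},"dz":{"type":"number"},"wx":{"type":"number"},"wy":{"type":"number"},"wz":{"type":"number"},"hand":{"type":"number"}}}}},"required":["rows"]}

```bash
mkdir -p pics; python3 - <<'E'
from workcell import bot
import cv2,numpy as np
np.set_printoptions(precision=4,suppress=True)
o=bot.get_obs();print(o['clock'],o['eef_pos'],o['tool_rot'],o['ft_force'],o['grip_width'])
for c in ("scene","side","wrist"):
    im=bot.camera(c);cv2.imwrite(f"pics/{c}0.png",im[:,:,::-1]);k=bot.get_calibration(c);print(c,k)
    np.save(f"pics/{c}0.npy",im)
    for t in ("row_mid","row_left","row_right","drawer_edge","jar_mid","chest"):
        r=bot.look_for(c,t);print(t,[(round(d['score'],2),np.round(d['extent'],1)) for d in r[:2]])
a=cv2.imread("pics/scene0.png");
cv2.imwrite("pics/wrist0s.png",cv2.imread("pics/wrist0.png"))
E
```

```text
0.0 [0.1632 0.472  0.2414] [ 0.1656  0.9862 -0.001  -0.0002] [-1.0637  0.0385 -0.1628] 0.08551311593484154
scene {'vfov': 46.84647129026486, 'cx': 320.6805670297104, 'cy': 202.27775100118603, 'origin': array([1.5207, 0.3786, 0.9141]), 'rotation': array([0.2528, 0.3715, 0.7492, 0.4867])}
row_mid [(0.8, array([340.2, 255.3, 144.2,  90.2]))]
row_left [(0.89, array([337.6, 256.2, 145.5,  91.5]))]
row_right [(0.94, array([337.7, 253.4, 144.8,  92.5]))]
drawer_edge []
jar_mid [(0.86, array([311.9, 237.8,  15.4,  22.9])), (0.33, array([469.8, 228.7,   8.1,  27.7]))]
chest [(0.62, array([338.8, 254. , 144.1,  88.4]))]
side {'vfov': 42.36063038504068, 'cx': 305.9385925197216, 'cy': 204.802626170701, 'origin': array([-0.092 ,  1.1885,  1.0085]), 'rotation': array([-0.1162,  0.4593,  0.858 , -0.1985])}
row_mid [(0.89, array([257.9, 229.1, 102.8,  95. ]))]
row_left [(0.9, array([257.5, 231.2,  97.3,  94.2]))]
row_right [(0.68, array([258.2, 229.6,  97.1,  91.2]))]
drawer_edge [(0.94, array([286.9, 230.3,  40.8,  85.7]))]
jar_mid [(0.47, array([258.9, 196.4,  14.7,  18.9]))]
chest [(0.83, array([256.4, 231.2,  96.5,  94.1]))]
wrist {'vfov': 64.64858904321375, 'cx': 319.8069546857633, 'cy': 201.49421767700522, 'mount': array([[-0.0025,  0.9494,  0.3142,  0.0816],
       [ 1.    ,  0.002 ,  0.0017, -0.0011],
       [ 0.001 ,  0.3142, -0.9494, -0.1313],
       [ 0.    ,  0.    ,  0.    ,  1.    ]])}
row_mid []
row_left [(0.56, array([291.4, 320.8,  58.6,  96.6]))]
row_right []
drawer_edge [(0.24, array([291.1, 318.7,  61.7,  95.4]))]
jar_mid []
chest []
```

```bash
python3 - <<'E'
import cv2
a=cv2.imread("pics/side0.png")[150:300,180:380];b=cv2.imread("pics/scene0.png")[180:330,240:440]
cv2.imwrite("pics/a.png",cv2.resize(a,None,fx=4,fy=4,interpolation=cv2.INTER_CUBIC));cv2.imwrite("pics/b.png",cv2.resize(b,None,fx=4,fy=4,interpolation=cv2.INTER_CUBIC))
E
```

```text
(no output)
```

View pics/a.png

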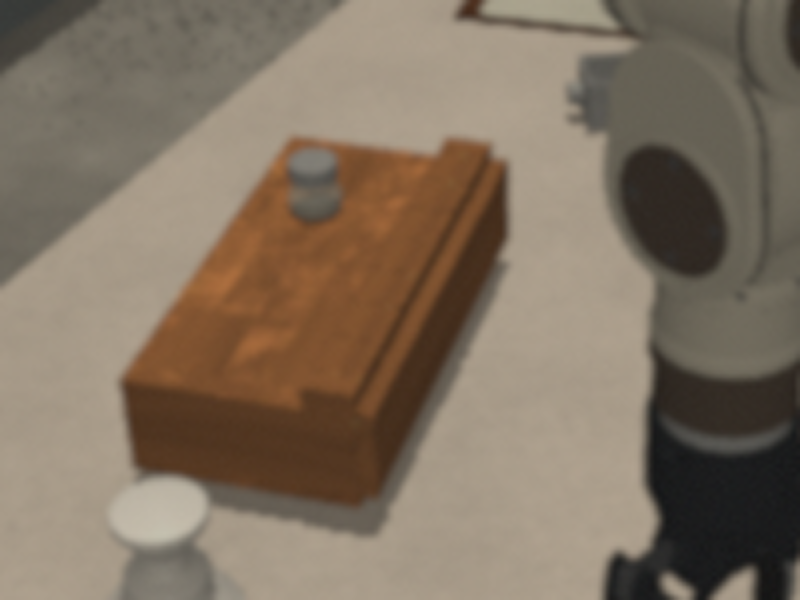

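View pics/b.png

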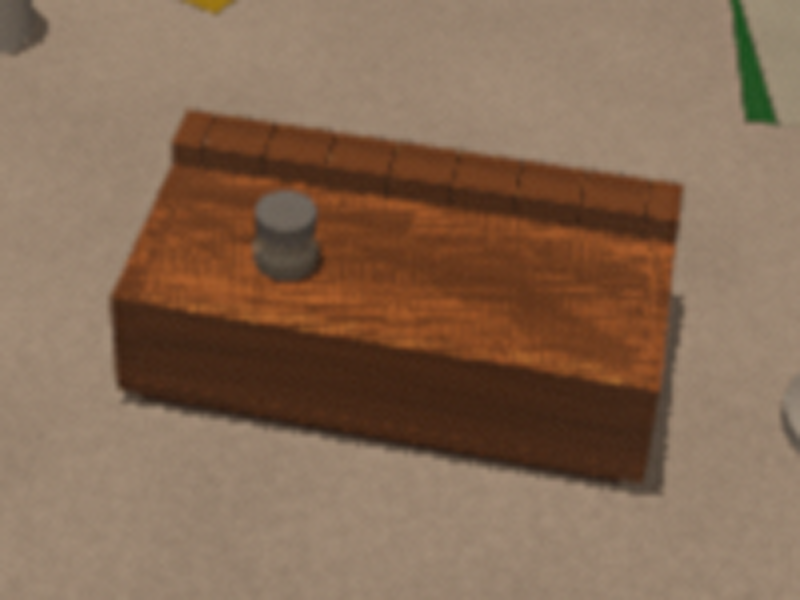

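The side view shows the row with the panel step in front of it, with row corners near side-image (256,248) to (302,186). The scene view shows the seven block joints, with row top corners near (287,208) and (411,226). I'll fit the chest pose to these corners.

```bash
cat > h.py <<'E'
import numpy as np
from workcell import bot
from scipy.spatial.transform import Rotation as R
np.set_printoptions(precision=4,suppress=True)
def proj(c,P,o=None):
    k=bot.get_calibration(c); P=np.atleast_2d(P)
    if c=="wrist":
        M=k['mount']; T=R.from_quat(o['tool_rot']); C=(T.inv().apply(P-o['eef_pos'])-M[:3,3])@M[:3,:3]
    else:
        C=(P-k['origin'])@R.from_quat(k['rotation']).as_matrix()
    f=200/np.tan(np.radians(k['vfov']/2)); d=-C[:,2]
    return np.c_[k['cx']+f*C[:,0]/d,k['cy']-f*C[:,1]/d]
E
python3 - <<'E'
from h import *
from scipy.optimize import least_squares
sc=[((-90,176,105),(683,185)),((-90,-176,105),(187,111)),((-50,176,105),(677,219)),((-50,-176,105),(173,147)),((90,176,85),(660,390)),((90,-176,85),(113,298)),((-50,-176,85),(173,163))]
sd=[((-90,176,105),(350,398)),((-50,176,105),(305,392)),((-50,-176,105),(447,140)),((-90,-176,105),(490,145)),((90,176,85),(125,382)),((90,-176,85),(290,138))]
def W(p,q): return R.from_euler('z',p[2]).apply(np.array(q)/1000)+[p[0],p[1],p[3]]
S=lambda a,ox,oy:np.array(a)/4+[ox-.375,oy-.375]
def res(p):
    a=proj("scene",W(p,[s[0] for s in sc]))-S([s[1] for s in sc],240,180)
    b=proj("side",W(p,[s[0] for s in sd]))-S([s[1] for s in sd],180,150)
    return np.r_[a,b].ravel()
r=least_squares(res,[.5,0,0,.01],x_scale=.1,loss='soft_l1');print(r.x,np.degrees(r.x[2]));print(res(r.x).reshape(-1,2))
print("row",W(r.x,[(-70,y,105) for y in (-132,0,132)]))
E
```

```text
[0.6437 0.0723 0.1959 0.0079] 11.225336876135469
[[ 0.0872 -0.1834]
 [ 0.064   0.0756]
 [ 0.6979  0.596 ]
 [-0.3123 -0.4965]
 [ 0.4061  0.2208]
 [-0.108   0.5455]
 [-0.0852  1.0729]
 [ 1.8818  0.096 ]
 [-0.3633 -0.5699]
 [ 0.1304 -0.5936]
 [ 0.8562 -0.3691]
 [-0.4483  0.0716]
 [ 0.589  -0.1222]]
row [[ 0.6008 -0.0708  0.1129]
 [ 0.5751  0.0587  0.1129]
 [ 0.5494  0.1882  0.1129]]
```

```bash
cat >> h.py <<'E'
YAW=0.1959; C0=np.array([.6437,.0723,.0079])
def W(q): return R.from_euler('z',YAW).apply(np.array(q)/1000)+C0
ROWDIR=np.array([-np.sin(YAW),np.cos(YAW),0]); BACK=np.array([np.cos(YAW),np.sin(YAW),0])
TGT=R.from_matrix(np.c_[-BACK,ROWDIR,[0,0,-1]])
def step(o,P):
    T=R.from_quat(o['tool_rot']); return T.inv().apply(P-o['eef_pos'])/.05, np.degrees((T.inv()*TGT).as_rotvec())/5
E
python3 - <<'E'
from h import *
o=bot.get_obs();print(bot.tip_extent,step(o,W((-70,132,105))+[0,0,.09]))
E
```

```text
0.011 (array([-9.1544, -2.8543,  0.7883]), array([ 0.0001,  0.0003, -6.0587]))
```

Emit:
{"op": "drive_tool", "data": {"rows": [{"dx": -9.15,"dy": -2.85,"dz": 0.79,"wz": -6.06,"hand": 0},{"dx": -9.15,"dy": -2.85,"dz": 0.79,"wz": -6.06,"hand": 0},{"dx": -9.15,"dy": -2.85,"dz": 0.79,"wz": -6.06,"hand": 0},{"dx": -9.15,"dy": -2.85,"dz": 0.79,"wz": -6.06,"hand": 0},{"dx": -9.15,"dy": -2.85,"dz": 0.79,"wz": -6.06,"hand": 0},{"dx": -9.15,"dy": -2.85,"dz": 0.79,"wz": -6.06,"hand": 0},{"dx": -9.15,"dy": -2.85,"dz": 0.79,"wz": -6.06,"hand": 0},{"dx": -9.15,"dy": -2.85,"dz": 0.79,"wz": -6.06,"hand": 0},{"dx": -9.15,"dy": -2.85,"dz": 0.79,"wz": -6.06,"hand": 0},{"dx": -9.15,"dy": -2.85,"dz": 0.79,"wz": -6.06,"hand": 0},{"dx": -9.15,"dy": -2.85,"dz": 0.79,"wz": -6.06,"hand": 0},{"dx": -9.15,"dy": -2.85,"dz": 0.79,"wz": -6.06,"hand": 0},{"dx": -9.15,"dy": -2.85,"dz": 0.79,"wz": -6.06,"hand": 0},{"dx": -9.15,"dy": -2.85,"dz": 0.79,"wz": -6.06,"hand": 0}]}}

```text
invalid input at $.rows[0]: expected keys dx, dy, dz, wx, wy, wz, hand
```

```bash
python3 - <<'E'
from h import *
import cv2
o=bot.get_obs();im=bot.camera("wrist")[:,:,::-1].copy()
print(o['clock'],o['eef_pos'],o['ft_force'],o['grip_width'],step(o,W((-70,132,105))+[0,0,.09]))
pts=[(x,y,105) for y in (-22,22,66,110,154,176) for x in (-90,-50)]
for p in proj("wrist",W(pts),o):
    if abs(p).max()<2000: cv2.circle(im,tuple(int(v) for v in np.round(p)),3,(0,255,0),1)
cv2.imwrite("pics/w1.png",im)
E
```

```text
1.05 [0.1634 0.4726 0.2423] [ 0.0363 -0.2127  0.3225] 0.08506202644066412 (array([-9.1544, -2.8543,  0.7883]), array([ 0.0001,  0.0003, -6.0587]))
```

View pics/w1.png

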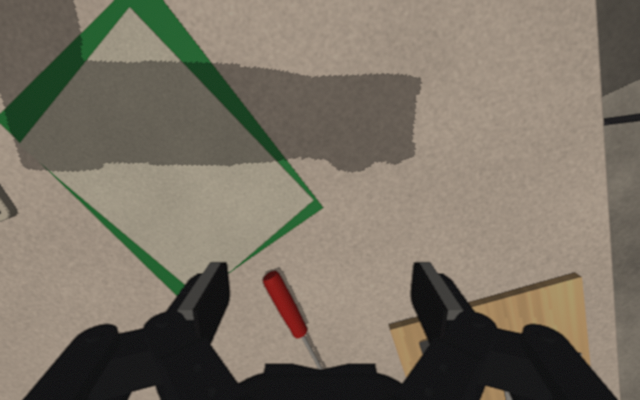

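The move was refused because every row needs all the keys. The picture is from the start pose and shows the screwdriver handle near (285,305), with no chest in view.

Emit:
{"op": "drive_tool", "data": {"rows": [{"dx": -9.15,"dy": -2.85,"dz": 0.79,"wx": 0,"wy": 0,"wz": -6.06,"hand": 0},{"dx": -9.15,"dy": -2.85,"dz": 0.79,"wx": 0,"wy": 0,"wz": -6.06,"hand": 0},{"dx": -9.15,"dy": -2.85,"dz": 0.79,"wx": 0,"wy": 0,"wz": -6.06,"hand": 0},{"dx": -9.15,"dy": -2.85,"dz": 0.79,"wx": 0,"wy": 0,"wz": -6.06,"hand": 0},{"dx": -9.15,"dy": -2.85,"dz": 0.79,"wx": 0,"wy": 0,"wz": -6.06,"hand": 0},{"dx": -9.15,"dy": -2.85,"dz": 0.79,"wx": 0,"wy": 0,"wz": -6.06,"hand": 0},{"dx": -9.15,"dy": -2.85,"dz": 0.79,"wx": 0,"wy": 0,"wz": -6.06,"hand": 0},{"dx": -9.15,"dy": -2.85,"dz": 0.79,"wx": 0,"wy": 0,"wz": -6.06,"hand": 0},{"dx": -9.15,"dy": -2.85,"dz": 0.79,"wx": 0,"wy": 0,"wz": -6.06,"hand": 0},{"dx": -9.15,"dy": -2.85,"dz": 0.79,"wx": 0,"wy": 0,"wz": -6.06,"hand": 0},{"dx": -9.15,"dy": -2.85,"dz": 0.79,"wx": 0,"wy": 0,"wz": -6.06,"hand": 0},{"dx": -9.15,"dy": -2.85,"dz": 0.79,"wx": 0,"wy": 0,"wz": -6.06,"hand": 0},{"dx": -9.15,"dy": -2.85,"dz": 0.79,"wx": 0,"wy": 0,"wz": -6.06,"hand": 0},{"dx": -9.15,"dy": -2.85,"dz": 0.79,"wx": 0,"wy": 0,"wz": -6.06,"hand": 0}]}}

```text
clock: 2.5
eef_pos: [0.5482, 0.1895, 0.2031]
tool_rot: [-0.099, 0.995, 0.0, -0.0]
ft_force: [-1.0, 0.2, -0.3]
grip_width: 0.0001
grasp_force: 0.0
```

```bash
python3 - <<'E'
from h import *
import cv2
o=bot.get_obs();im=bot.camera("wrist")[:,:,::-1].copy()
print(o['clock'],o['eef_pos'],o['ft_force'],o['grip_width'],step(o,W((-70,132,105))+[0,0,.09]))
cv2.imwrite("pics/w2raw.png",im)
pts=[(x,y,105) for y in (-22,22,66,110,154,176) for x in (-90,-50)]
for p in proj("wrist",W(pts),o):
    if abs(p).max()<2000: cv2.circle(im,tuple(int(v) for v in np.round(p)),3,(0,255,0),1)
cv2.imwrite("pics/w2.png",im)
E
```

```text
2.5 [0.5482 0.1895 0.2031] [-1.0384  0.2404 -0.2826] 8.506148850183885e-05 (array([-0.0169, -0.0311,  0.0046]), array([ 0.0026, -0.0002,  0.0236]))
```

View pics/w2.png

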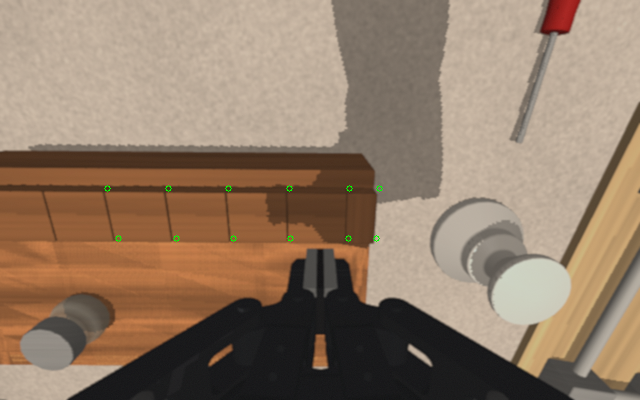

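The overlay fits: block joints fall at columns 105 to 349, and the row is about 2 mm further back than my estimate. Next I descend to just above the leftmost block.

Emit:
{"op": "drive_tool", "data": {"rows": [{"dx": -0.05,"dy": -0.03,"dz": 0.7,"wx": 0,"wy": 0,"wz": 0,"hand": 0},{"dx": -0.05,"dy": -0.03,"dz": 1.3,"wx": 0,"wy": 0,"wz": 0,"hand": 0},{"dx": -0.05,"dy": -0.03,"dz": 1.45,"wx": 0,"wy": 0,"wz": 0,"hand": 0},{"dx": -0.05,"dy": -0.03,"dz": 1.48,"wx": 0,"wy": 0,"wz": 0,"hand": 0},{"dx": -0.05,"dy": -0.03,"dz": 1.48,"wx": 0,"wy": 0,"wz": 0,"hand": 0}]}}

```text
clock: 3.05
eef_pos: [0.5523, 0.1882, 0.13]
tool_rot: [-0.098, 0.995, 0.0, 0.001]
ft_force: [0.1, 0.1, 0.2]
grip_width: 0.0
grasp_force: 0.0
```

Emit:
{"op": "drive_tool", "data": {"rows": [{"dx": 0,"dy": 0,"dz": 0.02,"wx": 0,"wy": 0,"wz": 0,"hand": 0},{"dx": 0,"dy": 0,"dz": 0.04,"wx": 0,"wy": 0,"wz": 0,"hand": 0},{"dx": 0,"dy": 0,"dz": 0.06,"wx": 0,"wy": 0,"wz": 0,"hand": 0}]}}

```text
clock: 3.35
eef_pos: [0.5526, 0.1877, 0.1272]
tool_rot: [-0.098, 0.995, 0.0, 0.001]
ft_force: [-2.6, -0.9, 9.7]
grip_width: 0.0
grasp_force: 4.7
```

About 10 N with no sinking, so this block is hard and the row top is at TCP z ≈ 0.1275. I'll hop to the next block.

Emit:
{"op": "drive_tool", "data": {"rows": [{"dx": 0,"dy": 0,"dz": -0.12,"wx": 0,"wy": 0,"wz": 0,"hand": 0},{"dx": 0,"dy": -0.44,"dz": -0.12,"wx": 0,"wy": 0,"wz": 0,"hand": 0},{"dx": 0,"dy": -0.88,"dz": -0.12,"wx": 0,"wy": 0,"wz": 0,"hand": 0},{"dx": 0,"dy": -0.88,"dz": -0.1,"wx": 0,"wy": 0,"wz": 0,"hand": 0},{"dx": 0,"dy": -0.88,"dz": -0.05,"wx": 0,"wy": 0,"wz": 0,"hand": 0},{"dx": 0,"dy": -0.88,"dz": -0.02,"wx": 0,"wy": 0,"wz": 0,"hand": 0},{"dx": 0,"dy": -0.88,"dz": 0,"wx": 0,"wy": 0,"wz": 0,"hand": 0},{"dx": 0,"dy": -0.88,"dz": 0,"wx": 0,"wy": 0,"wz": 0,"hand": 0}]}}

```text
clock: 4.15
eef_pos: [0.5605, 0.1446, 0.1272]
tool_rot: [-0.098, 0.995, -0.0, 0.001]
ft_force: [-3.6, -3.4, 7.1]
grip_width: 0.0
grasp_force: 3.7
```

Hard again; next block.

Emit:
{"op": "drive_tool", "data": {"rows": [{"dx": 0,"dy": 0,"dz": -0.12,"wx": 0,"wy": 0,"wz": 0,"hand": 0},{"dx": 0,"dy": -0.44,"dz": -0.12,"wx": 0,"wy": 0,"wz": 0,"hand": 0},{"dx": 0,"dy": -0.88,"dz": -0.12,"wx": 0,"wy": 0,"wz": 0,"hand": 0},{"dx": 0,"dy": -0.88,"dz": -0.1,"wx": 0,"wy": 0,"wz": 0,"hand": 0},{"dx": 0,"dy": -0.88,"dz": -0.05,"wx": 0,"wy": 0,"wz": 0,"hand": 0},{"dx": 0,"dy": -0.88,"dz": -0.02,"wx": 0,"wy": 0,"wz": 0,"hand": 0},{"dx": 0,"dy": -0.88,"dz": 0,"wx": 0,"wy": 0,"wz": 0,"hand": 0},{"dx": 0,"dy": -0.88,"dz": 0,"wx": 0,"wy": 0,"wz": 0,"hand": 0}]}}

```text
clock: 4.95
eef_pos: [0.5689, 0.1019, 0.1272]
tool_rot: [-0.099, 0.995, -0.0, 0.0]
ft_force: [-3.0, -1.5, 8.8]
grip_width: 0.0002
grasp_force: 4.0
```

Emit:
{"op": "drive_tool", "data": {"rows": [{"dx": 0,"dy": 0,"dz": -0.12,"wx": 0,"wy": 0,"wz": 0,"hand": 0},{"dx": 0,"dy": -0.44,"dz": -0.12,"wx": 0,"wy": 0,"wz": 0,"hand": 0},{"dx": 0,"dy": -0.88,"dz": -0.12,"wx": 0,"wy": 0,"wz": 0,"hand": 0},{"dx": 0,"dy": -0.88,"dz": -0.1,"wx": 0,"wy": 0,"wz": 0,"hand": 0},{"dx": 0,"dy": -0.88,"dz": -0.05,"wx": 0,"wy": 0,"wz": 0,"hand": 0},{"dx": 0,"dy": -0.88,"dz": -0.02,"wx": 0,"wy": 0,"wz": 0,"hand": 0},{"dx": 0,"dy": -0.88,"dz": 0,"wx": 0,"wy": 0,"wz": 0,"hand": 0},{"dx": 0,"dy": -0.88,"dz": 0,"wx": 0,"wy": 0,"wz": 0,"hand": 0}]}}

```text
clock: 5.75
eef_pos: [0.5774, 0.0588, 0.1256]
tool_rot: [-0.098, 0.995, 0.0, -0.0]
ft_force: [0.3, 0.6, 0.2]
grip_width: -0.0
grasp_force: 0.3
```

This block gives (z is lower and force ≈ 0). I'll press on gently to check.

Emit:
{"op": "drive_tool", "data": {"rows": [{"dx": 0,"dy": 0,"dz": 0.02,"wx": 0,"wy": 0,"wz": 0,"hand": 0},{"dx": 0,"dy": 0,"dz": 0.04,"wx": 0,"wy": 0,"wz": 0,"hand": 0},{"dx": 0,"dy": 0,"dz": 0.06,"wx": 0,"wy": 0,"wz": 0,"hand": 0}]}}

```text
clock: 6.05
eef_pos: [0.5777, 0.0582, 0.1229]
tool_rot: [-0.098, 0.995, 0.0, 0.0]
ft_force: [-0.1, 0.4, 1.4]
grip_width: 0.0002
grasp_force: 0.5
```

It's the loose one. I'll press on through the catch, about 9 mm more.

Emit:
{"op": "drive_tool", "data": {"rows": [{"dx": 0,"dy": 0,"dz": 0.02,"wx": 0,"wy": 0,"wz": 0,"hand": 0},{"dx": 0,"dy": 0,"dz": 0.04,"wx": 0,"wy": 0,"wz": 0,"hand": 0},{"dx": 0,"dy": 0,"dz": 0.06,"wx": 0,"wy": 0,"wz": 0,"hand": 0},{"dx": 0,"dy": 0,"dz": 0.08,"wx": 0,"wy": 0,"wz": 0,"hand": 0},{"dx": 0,"dy": 0,"dz": 0.1,"wx": 0,"wy": 0,"wz": 0,"hand": 0}]}}

```text
clock: 6.55
eef_pos: [0.5777, 0.058, 0.119]
tool_rot: [-0.098, 0.995, 0.0, 0.0]
ft_force: [-4.2, 0.3, 8.0]
grip_width: 0.0002
grasp_force: 4.3
```

Emit:
{"op": "drive_tool", "data": {"rows": [{"dx": 0,"dy": 0,"dz": 0.02,"wx": 0,"wy": 0,"wz": 0,"hand": 0},{"dx": 0,"dy": 0,"dz": 0.04,"wx": 0,"wy": 0,"wz": 0,"hand": 0},{"dx": 0,"dy": 0,"dz": 0.04,"wx": 0,"wy": 0,"wz": 0,"hand": 0}]}}

```text
clock: 6.85
eef_pos: [0.5777, 0.0581, 0.1168]
tool_rot: [-0.098, 0.995, 0.0, 0.0]
ft_force: [-2.2, 0.5, 6.7]
grip_width: -0.0002
grasp_force: 3.2
```

Emit:
{"op": "drive_tool", "data": {"rows": [{"dx": 0,"dy": 0,"dz": 0.02,"wx": 0,"wy": 0,"wz": 0,"hand": 0},{"dx": 0,"dy": 0,"dz": 0.02,"wx": 0,"wy": 0,"wz": 0,"hand": 0},{"dx": 0,"dy": 0,"dz": 0.02,"wx": 0,"wy": 0,"wz": 0,"hand": 0},{"dx": 0,"dy": 0,"dz": 0.02,"wx": 0,"wy": 0,"wz": 0,"hand": 0},{"dx": 0,"dy": 0,"dz": 0.02,"wx": 0,"wy": 0,"wz": 0,"hand": 0},{"dx": 0,"dy": 0,"dz": 0.02,"wx": 0,"wy": 0,"wz": 0,"hand": 0},{"dx": 0,"dy": 0,"dz": 0.02,"wx": 0,"wy": 0,"wz": 0,"hand": 0},{"dx": 0,"dy": 0,"dz": 0.02,"wx": 0,"wy": 0,"wz": 0,"hand": 0},{"dx": 0,"dy": 0,"dz": 0.02,"wx": 0,"wy": 0,"wz": 0,"hand": 0},{"dx": 0,"dy": 0,"dz": 0.02,"wx": 0,"wy": 0,"wz": 0,"hand": 0}]}}

```text
clock: 7.85
eef_pos: [0.5778, 0.058, 0.116]
tool_rot: [-0.098, 0.995, 0.0, 0.001]
ft_force: [-2.7, 1.4, 6.5]
grip_width: -0.0001
grasp_force: 3.4
```

Emit:
{"op": "drive_tool", "data": {"rows": [{"dx": 0,"dy": 0,"dz": -0.3,"wx": 0,"wy": 0,"wz": 0,"hand": 0},{"dx": 0,"dy": 0,"dz": -1,"wx": 0,"wy": 0,"wz": 0,"hand": 0},{"dx": 0,"dy": 0,"dz": -1.6,"wx": 0,"wy": 0,"wz": 0,"hand": 0},{"dx": 0,"dy": 0,"dz": -1.6,"wx": 0,"wy": 0,"wz": 0,"hand": 0},{"dx": 0,"dy": 0,"dz": -1.6,"wx": 0,"wy": 0,"wz": 0,"hand": 0},{"dx": 0,"dy": 0,"dz": -1.6,"wx": 0,"wy": 0,"wz": 0,"hand": 0},{"dx": 0,"dy": 0,"dz": -1.6,"wx": 0,"wy": 0,"wz": 0,"hand": 0},{"dx": 0,"dy": 0,"dz": -1.6,"wx": 0,"wy": 0,"wz": 0,"hand": 0}]}}

```text
clock: 8.65
eef_pos: [0.577, 0.0579, 0.1935]
tool_rot: [-0.098, 0.995, -0.0, -0.001]
ft_force: [-0.4, -0.4, 0.5]
grip_width: -0.0002
grasp_force: 0.0
```

```bash
python3 - <<'E'
from h import *
import cv2
C0[2]+=.003; C0[:]+=BACK*.002
o=bot.get_obs();im=bot.camera("wrist")[:,:,::-1].copy()
print(o['clock'],o['eef_pos'],o['ft_force'])
# guess edge at 50 mm out: panel front/back lines at z=90
for d,c in ((0,(0,255,0)),(50,(0,255,255))):
  for x in (-104,-90):
    for y in (-80,-40,40,80):
      p=proj("wrist",W((x-d,y,90)),o)[0]; cv2.circle(im,tuple(int(v) for v in np.round(p)),2,c,-1)
cv2.imwrite("pics/w3.png",im)
E
```

```text
8.65 [0.577  0.0579 0.1935] [-0.4011 -0.3552  0.4562]
```

View pics/w3.png

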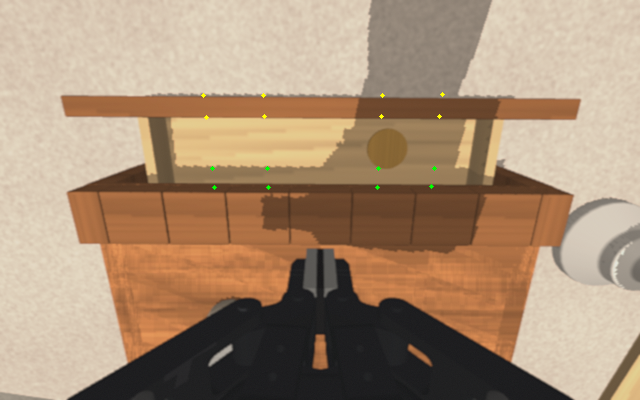

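The drawer is out by about 49 mm: the panel's back edge is at row 118, and the gap runs from row 118 to 187. I'll hook the panel from behind with the fingers shut.

Emit:
{"op": "drive_tool", "data": {"rows": [{"dx": 0.5,"dy": 0,"dz": 0,"wx": 0,"wy": 0,"wz": 0,"hand": 0},{"dx": 0.96,"dy": 0,"dz": 0,"wx": 0,"wy": 0,"wz": 0,"hand": 0},{"dx": 0.96,"dy": 0,"dz": 0.4,"wx": 0,"wy": 0,"wz": 0,"hand": 0},{"dx": 0.96,"dy": 0,"dz": 0.8,"wx": 0,"wy": 0,"wz": 0,"hand": 0},{"dx": 0.96,"dy": 0,"dz": 1.2,"wx": 0,"wy": 0,"wz": 0,"hand": 0},{"dx": 0.96,"dy": 0,"dz": 1.5,"wx": 0,"wy": 0,"wz": 0,"hand": 0},{"dx": 0.96,"dy": 0,"dz": 1.7,"wx": 0,"wy": 0,"wz": 0,"hand": 0},{"dx": 0.96,"dy": 0,"dz": 1.9,"wx": 0,"wy": 0,"wz": 0,"hand": 0},{"dx": 0.96,"dy": 0,"dz": 2.1,"wx": 0,"wy": 0,"wz": 0,"hand": 0},{"dx": 0.96,"dy": 0,"dz": 2.22,"wx": 0,"wy": 0,"wz": 0,"hand": 0},{"dx": 0.96,"dy": 0,"dz": 2.22,"wx": 0,"wy": 0,"wz": 0,"hand": 0}]}}

```text
clock: 9.8
eef_pos: [0.53, 0.0486, 0.0829]
tool_rot: [-0.098, 0.995, 0.0, -0.001]
ft_force: [-0.6, 0.6, 0.1]
grip_width: 0.0003
grasp_force: 0.0
```

Emit:
{"op": "drive_tool", "data": {"rows": [{"dx": 0.1,"dy": 0,"dz": 0,"wx": 0,"wy": 0,"wz": 0,"hand": 0},{"dx": 0.2,"dy": 0,"dz": 0,"wx": 0,"wy": 0,"wz": 0,"hand": 0},{"dx": 0.3,"dy": 0,"dz": 0,"wx": 0,"wy": 0,"wz": 0,"hand": 0},{"dx": 0.4,"dy": 0,"dz": 0,"wx": 0,"wy": 0,"wz": 0,"hand": 0},{"dx": 0.5,"dy": 0,"dz": 0,"wx": 0,"wy": 0,"wz": 0,"hand": 0},{"dx": 0.6,"dy": 0,"dz": 0,"wx": 0,"wy": 0,"wz": 0,"hand": 0},{"dx": 0.7,"dy": 0,"dz": 0,"wx": 0,"wy": 0,"wz": 0,"hand": 0},{"dx": 0.8,"dy": 0,"dz": 0,"wx": 0,"wy": 0,"wz": 0,"hand": 0},{"dx": 0.9,"dy": 0,"dz": 0,"wx": 0,"wy": 0,"wz": 0,"hand": 0},{"dx": 1.0,"dy": 0,"dz": 0,"wx": 0,"wy": 0,"wz": 0,"hand": 0},{"dx": 1.06,"dy": 0,"dz": 0,"wx": 0,"wy": 0,"wz": 0,"hand": 0},{"dx": 1.12,"dy": 0,"dz": 0,"wx": 0,"wy": 0,"wz": 0,"hand": 0},{"dx": 1.16,"dy": 0,"dz": 0,"wx": 0,"wy": 0,"wz": 0,"hand": 0}]}}

```text
clock: 11.1
eef_pos: [0.4735, 0.0372, 0.0838]
tool_rot: [-0.098, 0.995, -0.0, -0.0]
ft_force: [2.5, 1.6, 2.2]
grip_width: 0.0002
grasp_force: 1.4
```

Force is about 3 N, so the panel is being pulled. I'll continue in small steps to the stop.

Emit:
{"op": "drive_tool", "data": {"rows": [{"dx": 0.02,"dy": 0,"dz": 0,"wx": 0,"wy": 0,"wz": 0,"hand": 0},{"dx": 0.04,"dy": 0,"dz": 0,"wx": 0,"wy": 0,"wz": 0,"hand": 0},{"dx": 0.06,"dy": 0,"dz": 0,"wx": 0,"wy": 0,"wz": 0,"hand": 0},{"dx": 0.08,"dy": 0,"dz": 0,"wx": 0,"wy": 0,"wz": 0,"hand": 0},{"dx": 0.08,"dy": 0,"dz": 0,"wx": 0,"wy": 0,"wz": 0,"hand": 0}]}}

```text
clock: 11.6
eef_pos: [0.4714, 0.0368, 0.0838]
tool_rot: [-0.098, 0.995, 0.0, 0.002]
ft_force: [6.8, 1.3, -2.6]
grip_width: -0.0
grasp_force: 3.5
```

Emit:
{"op": "drive_tool", "data": {"rows": [{"dx": 0.02,"dy": 0,"dz": 0,"wx": 0,"wy": 0,"wz": 0,"hand": 0},{"dx": 0.04,"dy": 0,"dz": 0,"wx": 0,"wy": 0,"wz": 0,"hand": 0},{"dx": 0.06,"dy": 0,"dz": 0,"wx": 0,"wy": 0,"wz": 0,"hand": 0},{"dx": 0.06,"dy": 0,"dz": 0,"wx": 0,"wy": 0,"wz": 0,"hand": 0}]}}

```text
clock: 12.0
eef_pos: [0.471, 0.0367, 0.084]
tool_rot: [-0.098, 0.995, 0.0, 0.004]
ft_force: [13.1, 4.4, -8.8]
grip_width: -0.0002
grasp_force: 6.5
```

It's at the stop: force is rising with no motion. I'll back off the panel, lift clear, and check.

Emit:
{"op": "drive_tool", "data": {"rows": [{"dx": -0.1,"dy": 0,"dz": 0,"wx": 0,"wy": 0,"wz": 0,"hand": 0},{"dx": -0.35,"dy": 0,"dz": 0,"wx": 0,"wy": 0,"wz": 0,"hand": 0},{"dx": -0.4,"dy": 0,"dz": 0,"wx": 0,"wy": 0,"wz": 0,"hand": 0},{"dx": -0.4,"dy": 0,"dz": -0.5,"wx": 0,"wy": 0,"wz": 0,"hand": 0},{"dx": -0.4,"dy": 0,"dz": -1.2,"wx": 0,"wy": 0,"wz": 0,"hand": 0},{"dx": -0.4,"dy": 0,"dz": -2,"wx": 0,"wy": 0,"wz": 0,"hand": 0},{"dx": -0.4,"dy": 0,"dz": -2.6,"wx": 0,"wy": 0,"wz": 0,"hand": 0},{"dx": -0.4,"dy": 0,"dz": -2.6,"wx": 0,"wy": 0,"wz": 0,"hand": 0},{"dx": -0.4,"dy": 0,"dz": -2.6,"wx": 0,"wy": 0,"wz": 0,"hand": 0},{"dx": -0.4,"dy": 0,"dz": -2.6,"wx": 0,"wy": 0,"wz": 0,"hand": 0}]}}

```text
clock: 13.0
eef_pos: [0.4848, 0.0396, 0.2121]
tool_rot: [-0.098, 0.995, -0.0, -0.002]
ft_force: [-0.4, -0.0, -0.5]
grip_width: -0.0003
grasp_force: 0.0
```

```bash
python3 - <<'E'
from h import *
import cv2
C0[2]+=.003; C0[:]+=BACK*.002
o=bot.get_obs();im=bot.camera("wrist")[:,:,::-1].copy()
print(o['clock'],o['eef_pos'],o['ft_force'])
for d,c in ((90,(0,255,0)),(100,(0,255,255))):
  for y in (-80,-40,40,80):
      p=proj("wrist",W((-90-d,y,90)),o)[0]; cv2.circle(im,tuple(int(v) for v in np.round(p)),2,c,-1)
cv2.imwrite("pics/w4.png",im)
E
```

```text
13.0 [0.4848 0.0396 0.2121] [-0.407  -0.034  -0.4999]
```

View pics/w4.png

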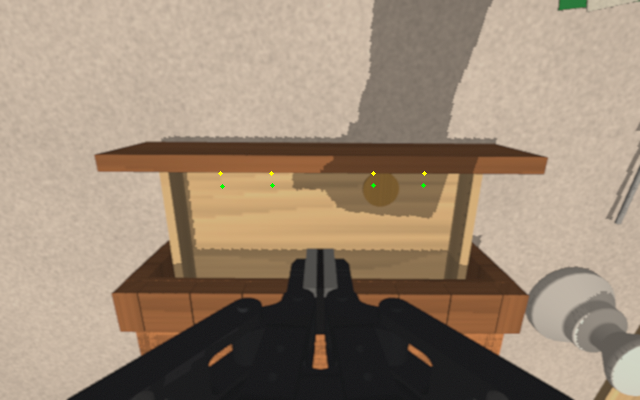

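The panel's back edge (row 172) lies on the 100 mm marks (row 173), so the drawer is fully out. The gripper is clear of it.

```bash
python3 -c "
from workcell import bot
print(bot.job_done())"
```

```text
the job is handed in; nothing more can be done
None
```

The middle block was the loose one; pressing it released the catch, I pulled the drawer out to its 100 mm stop with the gripper left clear, and I handed the job in at about 13 s, with no verdict returned.

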